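Open the ratchet jaw of a circuit-board holder

ROBOT

A 6-joint arm with a two-finger parallel gripper is mounted at the origin on the work surface. World frame = base frame: x ahead of the robot, y to its left, z up, the work surface at z = 0. Lengths are in m, angles in rad, forces in N, time in s.
With the tool pointing down it reaches from about 0.375 to 0.825 m from the base axis. Payload 5.5 kg.
Tool frame: the origin (TCP) lies midway between the tips of the shut fingers; the grasp point (between the pads) lies 19 mm behind it; z points along the fingers, y is the direction in which the jaws open and shut (so a half turn about z gives the same grasp; the last joint's range is limited). The gripper opens to 85 mm and grips with 20 to 120 N. Pads are 22 mm wide; open, the fingers measure 114 mm over their backs; the gripper's body (76 mm by 85 mm) begins 54 mm behind the grasp point. The pads swing forward as they close: fully open they stand 13 mm farther back than shut.
Start: joints at [1.186, 0.314, -0.047, 1.21, 0, 1.571], TCP at [0.225, 0.556, 0.231] pointing down, gripper open.
Joint ranges: [-2.67, 2.67], [-0.69, 1.73], [-1.03, 1.25], [-2.08, 2.16], [-1.42, 1.45], [-3.14, 3.14]. Speed limits (rad/s): [2.39, 2.39, 3.01, 3.14, 3.14, 3.14].

INTERFACE

Orientations are given as [roll, pitch, yaw] about the fixed x, y, z axes, in that order (R = Rz(yaw) Ry(pitch) Rx(roll)).
In Python, from station import robot gives the robot as it stands. The module is installed in compiled form; this text tells all that it offers.
- The arm moves only by the tool send_rows, never from a script. Its arguments are lists of equal length, an entry for each row: "translation": the shift along the tool's x, y, z in mm, a list of three; "rotation": the turn, a rotation vector about the tool's x, y, z in rad, a list of three. A call has 1 to 5 rows; each row is the pose to reach, as a shift and turn from the pose commanded when the call began, along the tool's axes at that moment; what a row does not reach only later rows make up. A row lasts 1/10 s, in which the tool goes at most 50 mm and 8.59 degrees, less where a joint would pass 70% of its speed; a pose out of reach is approached as far as the arm can. A call with a gripper value outside its range is refused whole. "jaw" is the closure, from -1 (fully open) to 1 (shut), so that 0 is half open, set as the call begins (left out, the last holds). The fingers move at their own pace and stop on an object; "force" is the grip in N (left out, the last holds). Time passes only in rows, so rows that repeat a pose let the fingers close. It gives the time, the measured TCP pose, the force and the opening at its end, in the units of the state.
- robot.get_state(): the state, without advancing time (a new reading comes with each control period).
- robot.read_camera(name): name is "side" or "top"; returns the picture (384x512x3 uint8, red, green, blue); there is no depth.
- robot.get_calibration(name): a dict with "camera_matrix" (3x3 intrinsics, pixels), "k1" (the pictures are not rectified: a ray, as slopes to the right and down, at radius r is drawn at 1 + k1 r^2 times it, then the intrinsics apply), "rvec" (rotation vector, rad) and "tvec" (3), from world to camera coordinates, as OpenCV has them. Camera axes: x right, y down, z forward; pixel columns grow to the right and rows downward; lengths in m; the calibration is good to about 2 mm. A picture is of the moment at which its call begins. get_calibration takes no time and is no camera call.
- robot.job_done(): hands the job in, once; it reports no verdict.
The state is a dict: "time_s": time; "qpos": joint angles; "dq": joint speeds; "joint_efforts": joint torques, N m; "position": TCP position; "eef_rot": TCP orientation; "force": force on the tool from outside, world axes, zero at the start; "wrist_torque": the same for the moment, N m; "finger_gap": opening from 0.0 (shut) to 1.0 (fully open).
Only numpy, scipy, OpenCV 4.12 (cv2) and the standard library are available. Lean on these libraries where they do the work, as an engineer would, in place of code of your own. Each camera call takes 0.05 s, during which the arm holds its last target.

TASK

Open the empty circuit-board holder all the way so that the waiting green board will fit: press the blue release pad on top of the orange sliding jaw down and, keeping it down, push the jaw back along its bar, away from the fixed jaw, until it is against the end stop. Then let the pad spring up again, and leave the board, the heat sink, the screw jar and the screwdriver where they lie; nothing needs to be picked up.

Things in the scene. Friction and masses are not known exactly. Their poses are not given: they have to be found in the camera images.
- holder: Holder bolted to the bench (fixed): dark base plate 100 x 300 x 12 mm, origin at the centre of its underside, on the bench. A steel bar with saw teeth below runs along its y axis. Orange fixed jaw at y = -150 to -130 mm (70 mm wide, top 75 mm above the bench); dark end stop at y = +125 to +145 mm (50 mm wide, top 56 mm). The sliding jaw opens towards +y.
- jaw (a joint): Travel of the orange sliding jaw along holder +y, m: 0 = 10 mm gap to the fixed jaw, 0.175 = fully open at the end stop. Jaw 70 mm long (y), 64 mm wide (x), middle at holder x = 0, y = -85 mm + value. About 5 N sliding friction. The ratchet blocks opening (up to 8 mm play) unless the pad is held down; closing is free. The teeth end just before the end stop; the jaw stays where it is left.
- release (a joint): How far the blue release pad is pressed down, m: 0 = up, 0.010 = bottomed. Spring 4 N at 0 to 8 N at the bottom; it springs back when let go. At rest it reads 0 to about 0.005, as the pawl stands on a tooth. From about 0.006 the ratchet is clear; press nearly to the bottom and keep it there while pushing.
- release_top (a point): Centre of the top of the blue release pad, a flat plate 42 mm (holder x) by 46 mm (holder y) by 6 mm on the sliding jaw, moving with it; 1 mm to holder -y of the jaw's middle. Its top is 84 mm above the bench when up, 74 mm when bottomed. At its +y edge rises the jaw's orange push wall; other sides are open (jaw's edge at -y is 72 mm high).
- jaw_wall (a point): Middle of the top edge of the orange push wall, on its face towards the pad (27 mm in holder +y from the pad's centre). Wall upright, 54 mm wide (holder x), 9 mm thick, top 110 mm above the bench, 26 mm above the raised pad. A fingertip standing on the pad pushes the jaw open by bearing on this face towards holder +y.
- end_stop (a point): Top edge, at mid-width, of the end-stop face that the sliding jaw meets, 56 mm above the bench. Fully open, the jaw touches it and the pad's centre is 36 mm short of it (holder y).
- board: Bystander, loose: green circuit board 100 x 150 x 3 mm with chips up to 15 mm high, lying flat; origin at the centre of its underside.
- heatsink: Bystander, loose: finned aluminium heat sink 50 x 50 x 30 mm; origin at the centre of its underside.
- screwjar: Bystander, loose: small glass jar with black lid, 44 mm diameter, 55 mm high; origin at the centre of its underside.
- driver: Bystander, loose: screwdriver with yellow handle, 160 mm long, lying along its x axis; origin under its middle.

How it is judged:
By the outcome, as a careful person would: the job done as asked, in the order asked, and still so for the second after the job is handed in, with the robot touching nothing.
It also fails if it takes over 40 s, if anything falls off the work surface, if the arm or the gripper's body presses on something with over 40 N, if the wrist force passes 120 N, or if a joint passes its speed limit or range.

## Working session

There is one attempt and no reset: what is moved stays moved. The work goes in short steps, Python scripts to look and compute and a tool call to move; the robot and the scene stay as the last step left them, time stands still between calls to the robot, and variables do not carry over. Pictures are saved under pics/ and viewed, and the job is handed in when it is done.

Besides the shell and the picture viewer there is one more tool, called after "Request:" as name(argument=value, ...), one argument or row to a line, values as JSON. send_rows: Moves the arm, as the interface text tells. Its arguments: {"type":"object","properties":{"translation":{"type":"array","items":{"type":"array","items":{"type":"number"}}},"rotation":{"type":"array","items":{"type":"array","items":{"type":"number"}}},"jaw":{"type":"number"},"force":{"type":"number"}},"required":["translation","rotation"]}

```bash
mkdir -p pics; python3 - <<'E'
from station import robot
import cv2
s=robot.get_state(); print(s)
for n in("top","side"):
    im=robot.read_camera(n); cv2.imwrite(f"pics/{n}0.png",cv2.cvtColor(im,cv2.COLOR_RGB2BGR)); print(robot.get_calibration(n))
E
```

```text
{'time_s': 0.0, 'qpos': array([ 1.18598810e+00,  3.14214849e-01, -4.80791059e-02,  1.21018259e+00,
        1.23334314e-05,  1.57081230e+00]), 'dq': array([ 1.41197349e-03, -2.08925569e-04, -7.87037360e-05,  1.57094175e-04,
        1.46154453e-03, -4.48261932e-04]), 'joint_efforts': array([-7.44244408e-04, -5.39579237e+01,  3.39756954e+01,  1.91868836e-02,
        8.72483542e-05, -2.11803558e-05]), 'position': array([0.22501075, 0.55559464, 0.23044124]), 'eef_rot': array([-3.13991243e+00, -1.23065808e-05,  2.75676844e+00]), 'force': array([ 0.12704265, -1.08964224, -0.2305767 ]), 'wrist_torque': array([-0.00100673, -0.00715472,  0.02731769]), 'finger_gap': 1.0028189801634633}
{'camera_matrix': array([[366.70286125,   0.        , 257.13012587],
       [  0.        , 366.70286125, 192.90078443],
       [  0.        ,   0.        ,   1.        ]]), 'k1': -0.06477744172556231, 'rvec': array([ 2.11120395, -2.12442324,  0.1141865 ]), 'tvec': array([0.06150264, 0.57982802, 0.63348576])}
{'camera_matrix': array([[406.43099824,   0.        , 264.33729153],
       [  0.        , 406.43099824, 195.54697168],
       [  0.        ,   0.        ,   1.        ]]), 'k1': -0.09814662016076711, 'rvec': array([ 0.5729578 , -2.53489187,  1.41031309]), 'tvec': array([0.53589876, 0.19059795, 0.5371008 ])}
```

View pics/top0.png

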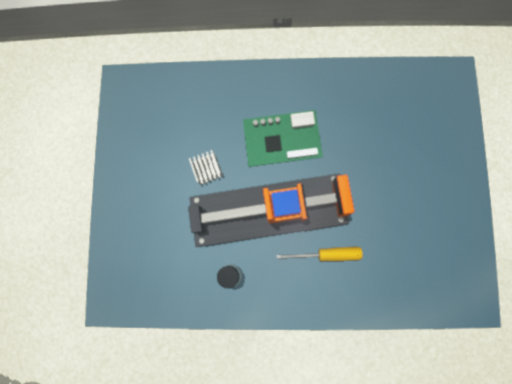

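View pics/side0.png

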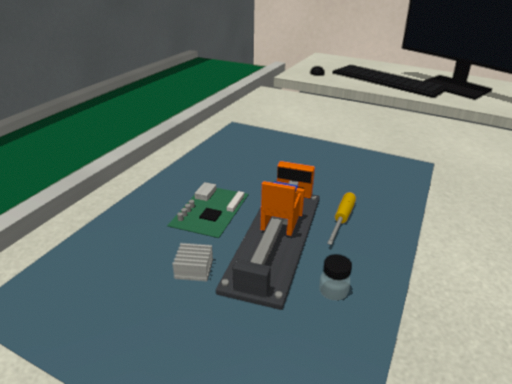

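The top view shows the blue pad at about (286,203), the push wall to its left (268,205), the fixed jaw at (345,195) and the end stop at (195,217). The heat sink is at (206,168) and the jar at (229,278). The side view agrees with this.

```bash
cat > h.py <<'E'
import numpy as np, cv2
from station import robot
def ray(n,px):
    c=robot.get_calibration(n);K=c['camera_matrix']
    p=np.atleast_2d(np.array(px,float)); d=np.array([c['k1'],0,0,0,0.])
    u=cv2.undistortPoints(p[:,None],K,d)[:,0]
    R=cv2.Rodrigues(c['rvec'])[0]
    return -R.T@c['tvec'], np.c_[u,np.ones(len(u))]@R
def cast(n,px,z):
    o,d=ray(n,px); return o+d*((z-o[2])/d[:,2])[:,None]
def proj(n,P):
    c=robot.get_calibration(n)
    return cv2.projectPoints(np.atleast_2d(np.array(P,float)),c['rvec'],c['tvec'],c['camera_matrix'],np.array([c['k1'],0,0,0,0.]))[0][:,0]
def mask(im,lo,hi):
    return cv2.inRange(cv2.cvtColor(im,cv2.COLOR_RGB2HSV),lo,hi)
E
python3 - <<'E'
from h import *
im=cv2.cvtColor(cv2.imread('pics/top0.png'),cv2.COLOR_BGR2RGB)
def comps(m,z,mina=40):
    for c in cv2.findContours(m,0,2)[0]:
        if cv2.contourArea(c)<mina: continue
        r=cv2.minAreaRect(c); b=cast('top',cv2.boxPoints(r),z)
        print(np.round(r[0],1),cv2.contourArea(c),'ctr',cast('top',r[0],z)[0].round(4),'sides',np.linalg.norm(b[1]-b[0]).round(4),np.linalg.norm(b[2]-b[1]).round(4),'\n',b.round(4)[:,:2].tolist(), 'ang',np.arctan2(*(b[1]-b[0])[[1,0]]),np.arctan2(*(b[2]-b[1])[[1,0]]))
print('blue');comps(mask(im,(110,150,100),(125,255,255)),.082)
print('orange');comps(mask(im,(5,200,150),(15,255,255)),.075)
v=cv2.cvtColor(im,cv2.COLOR_RGB2HSV)
print(v[235,250],v[217,195],v[203,286],v[300,300],v[195,345])
m=((im.max(2)<75)&(im.max(2).astype(int)-im.min(2)<25)).astype('uint8')*255
print('dark');comps(m,.012,60)
print('cam',ray('top',[[0,0]])[0])
# zooms
x=cv2.resize(cv2.imread('pics/top0.png')[140:290,170:370],None,fx=4,fy=4,interpolation=2);cv2.imwrite('pics/topz.png',x)
x=cv2.resize(cv2.imread('pics/side0.png')[150:310,210:370],None,fx=3.7,fy=3.7,interpolation=2);cv2.imwrite('pics/sidez.png',x)
E
```

```text
blue
[291.5 206. ] 79.5 ctr [ 0.551  -0.0037  0.082 ] sides 0.0226 0.0245 
 [[0.5634, 0.0075], [0.5632, -0.0152], [0.5386, -0.0147], [0.5388, 0.0078]] ang -1.580254765508648 3.1224147224170555
orange
[345.5 197.3] 120.5 ctr [ 0.5663 -0.0991  0.075 ] sides 0.016 0.0562 
 [[0.5928, -0.0868], [0.5958, -0.1025], [0.5403, -0.1112], [0.5373, -0.0957]] ang -1.3812721362126217 -2.986899287786935
[100  15  99] [98 21 99] [109 174 220] [ 97  69 159] [ 15 199 240]
dark
[228.  276.5] 299.0 ctr [0.4256 0.1153 0.012 ] sides 0.0383 0.0354 
 [[0.4434, 0.1346], [0.4434, 0.0963], [0.408, 0.0962], [0.4078, 0.1342]] ang -1.5690375700375196 -3.1374814662724475
[230.3 223.6] 129.0 ctr [0.526  0.1116 0.012 ] sides 0.1381 0.0209 
 [[0.5231, 0.1818], [0.5493, 0.0462], [0.5289, 0.0422], [0.5026, 0.1772]] ang -1.3795177165031542 -2.9503693920668552
[272.8 143.3] 151.0 ctr [0.6854 0.0281 0.012 ] sides 0.0263 0.0277 
 [[0.6977, 0.0427], [0.7007, 0.0166], [0.6732, 0.0136], [0.6702, 0.0395]] ang -1.4583552945680458 -3.034718328019808
cam [0.47451867 0.02549739 0.71796186]
```

View pics/topz.png

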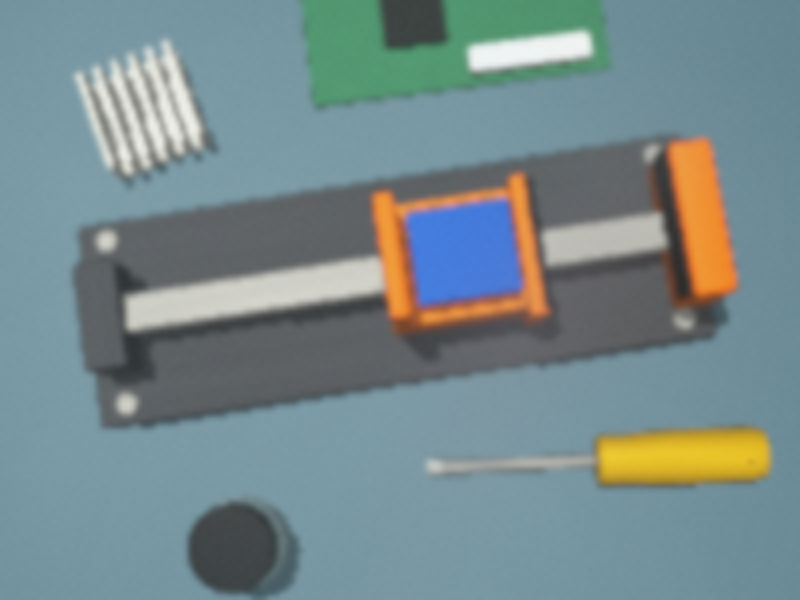

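View pics/sidez.png

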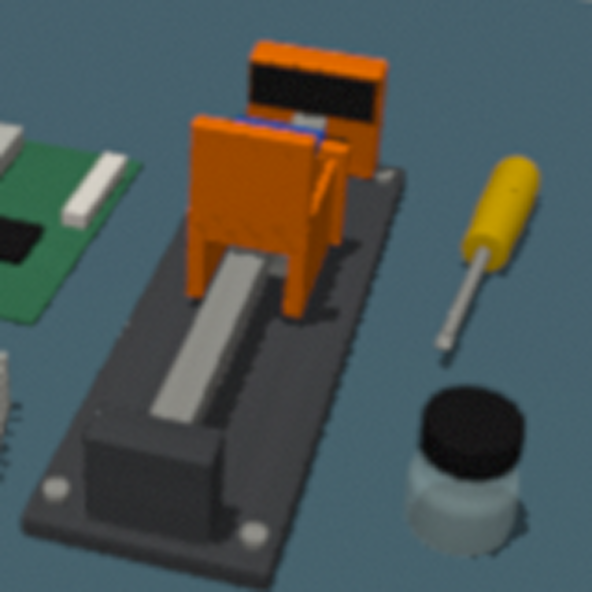

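The zoom shows the pad corners near (403,212), (515,197), (524,290) and (416,307). The plate corners are near (80,228), (103,427) and (715,335). I'll cast these onto their planes, with a pad mask as well.

```bash
python3 - <<'E'
from h import *
f=lambda p:(np.array(p)+.5)/4-.5+np.array([170,140])
im=cv2.cvtColor(cv2.imread('pics/top0.png'),cv2.COLOR_BGR2RGB)
c=max(cv2.findContours(mask(im,(100,130,100),(128,255,255)),0,2)[0],key=cv2.contourArea)
m=np.zeros(im.shape[:2],np.uint8);cv2.drawContours(m,[c],-1,255,-1)
ys,xs=np.nonzero(m); print('area',len(xs))
cen=[xs.mean(),ys.mean()]
for z in(.079,.082,.084): print('pad c',z,cast('top',cen,z)[0].round(4))
P=cast('top',f([(403,212),(515,197),(524,290),(416,307)]),.082)[:,:2]
print('padcorners',P.round(4).tolist(),P.mean(0),np.linalg.norm(P-np.roll(P,-1,0),axis=1))
B=cast('top',f([(80,228),(680,135),(715,335),(103,427)]),.012)[:,:2]
print('base',B.round(4).tolist(),np.linalg.norm(B-np.roll(B,-1,0),axis=1))
S=cast('top',f([(106,241),(653,153),(684,319),(126,404)]),.014)[:,:2]
print('screws',S.round(4).tolist(),S.mean(0))
for a,b in((1,0),(2,3)): 
    print('ydir', np.arctan2(*(S[b]-S[a])[::-1]),np.arctan2(*(B[b]-B[a])[::-1]))
E_=cast('top',f([(118,262),(128,368)]),.056); print('endstop',E_.round(4).tolist(),E_.mean(0))
W=cast('top',f([(392,192),(409,318)]),.110);print('wall +edge',W.round(4).tolist(),W.mean(0),np.linalg.norm(W[0]-W[1]))
J=cast('top',f([(665,142),(690,305),(735,290),(708,138)]),.075);print('fixed',J.round(4).tolist(),J.mean(0))
E
```

```text
area 543
pad c 0.079 [0.5573 0.0067 0.079 ]
pad c 0.082 [0.5569 0.0068 0.082 ]
pad c 0.084 [0.5567 0.0068 0.084 ]
padcorners [[0.5749, 0.0329], [0.5811, -0.0162], [0.5401, -0.0193], [0.5331, 0.0276]] [0.55729587 0.00625519] [0.04949217 0.04105541 0.04741411 0.04215553]
base [[0.5796, 0.1927], [0.6226, -0.1018], [0.525, -0.1149], [0.4825, 0.1791]] [0.29765999 0.09856249 0.29703861 0.09808956]
screws [[0.5727, 0.1792], [0.6134, -0.088], [0.5326, -0.1], [0.4934, 0.1677]] [0.55304063 0.03969174]
ydir 1.7219899666273724 1.7159457448160083
ydir 1.7160379012793194 1.7143718809968846
endstop [[0.5571, 0.1642, 0.056], [0.5085, 0.1586, 0.056]] [0.53281396 0.16138129 0.056     ]
wall +edge [[0.579, 0.0371, 0.11], [0.526, 0.0304, 0.11]] [0.55250102 0.03379308 0.11      ] 0.05351106154391968
fixed [[0.6063, -0.0837, 0.075], [0.5336, -0.092, 0.075], [0.54, -0.1118, 0.075], [0.6079, -0.1028, 0.075]] [ 0.57198137 -0.0975763   0.075     ]
```

```bash
cat > d.py <<'E'
import sys
from h import *
from scipy.spatial.transform import Rotation as Ro
C=np.array([.553,.0395]);TH=1.717;U=np.array([np.cos(TH),np.sin(TH)]);V=np.array([U[1],-U[0]])
def delta(hx,hy,z):
    s=robot.get_state();R=Ro.from_euler('xyz',s['eef_rot'])
    T=np.r_[C+hx*V+hy*U,z]
    Rt=Ro.from_euler('xyz',[np.pi,0,TH])
    q=s['position'][:2]-C
    print('t',s['time_s'],'pos',s['position'].round(4),'holder xy',(q@V).round(4),(q@U).round(4),'F',s['force'].round(1),'F.u',(s['force'][:2]@U).round(1))
    print('target',T.round(4),'shift mm',(1000*R.inv().apply(T-s['position'])).round(1),'rotvec',(R.inv()*Rt).as_rotvec().round(4))
if __name__=='__main__': delta(*map(float,sys.argv[1:4]))
E
python3 d.py 0 -0.0266 0.20
```

```text
t 0.1 pos [0.225  0.5557 0.2305] holder xy -0.2493 0.5584 F [-0.1 -0.8 -0.6] F.u -0.8
target [0.5569 0.0132 0.2   ] shift mm [-511.2 -378.2   31.1] rotvec [-1.4000e-03  7.0000e-04  1.0398e+00]
```

Request:
send_rows(
  translation=[
    [-38,-28,2],
    [-76,-56,4],
    [-114,-84,6],
    [-152,-112,8],
    [-190,-140,10],
  ],
  rotation=[
    [0,0,0.08],
    [0,0,0.16],
    [0,0,0.24],
    [0,0,0.32],
    [0,0,0.4],
  ],
  jaw=1,
  force=60,
)

```text
time_s: 0.6
position: [0.3492, 0.3532, 0.2209]
eef_rot: [-3.141, 0.0, 2.354]
force: [0.4, 0.4, 0.0]
finger_gap: 0.142
```

```bash
python3 d.py 0 -0.0266 0.20
```

```text
t 0.6 pos [0.3492 0.3532 0.2209] holder xy -0.156 0.3401 F [0.4 0.4 0. ] F.u 0.3
target [0.5569 0.0132 0.2   ] shift mm [-387.5  -92.7   21. ] rotvec [-4.00e-04  2.00e-04  6.37e-01]
```

Request:
send_rows(
  translation=[
    [-44,-10,2],
    [-88,-20,4],
    [-132,-30,6],
    [-176,-40,8],
    [-220,-52,10],
  ],
  rotation=[
    [0,0,0.08],
    [0,0,0.16],
    [0,0,0.24],
    [0,0,0.32],
    [0,0,0.4],
  ],
)

```text
time_s: 1.1
position: [0.4683, 0.1611, 0.211]
eef_rot: [-3.142, -0.0, 1.954]
force: [0.7, 0.7, 0.8]
finger_gap: 0.001
```

```bash
python3 d.py 0 -0.0266 0.16
```

```text
t 1.1 pos [0.4683 0.1611 0.211 ] holder xy -0.0661 0.1326 F [0.7 0.7 0.8] F.u 0.6
target [0.5569 0.0132 0.16  ] shift mm [-170.3   26.9   51. ] rotvec [-1.000e-04 -1.000e-04  2.366e-01]
```

Request:
send_rows(
  translation=[
    [-42,7,10],
    [-84,14,20],
    [-126,20,32],
    [-160,25,44],
    [-170,27,51],
  ],
  rotation=[
    [0,0,0.06],
    [0,0,0.12],
    [0,0,0.18],
    [0,0,0.23],
    [0,0,0.2366],
  ],
)

```text
time_s: 1.6
position: [0.5574, 0.0125, 0.1589]
eef_rot: [-3.14, 0.001, 1.716]
force: [-0.9, 0.9, 0.5]
finger_gap: 0.002
```

```bash
python3 d.py 0 -0.0266 0.09; python3 - <<'E'
from h import *
for n in("top","side"):
    im=cv2.cvtColor(robot.read_camera(n),cv2.COLOR_RGB2BGR)
    z=im[140:290,170:370] if n=='top' else im[100:310,210:400]
    cv2.imwrite(f'pics/{n}1.png',cv2.resize(z,None,fx=2.8,fy=2.8,interpolation=2))
E
```

```text
t 1.6 pos [0.5574 0.0125 0.1589] holder xy 0.0004 -0.0273 F [-0.9  0.9  0.5] F.u 1.0
target [0.5569 0.0132 0.09  ] shift mm [ 0.8 -0.3 68.9] rotvec [-0.0012  0.0006 -0.0012]
```

View pics/top1.png

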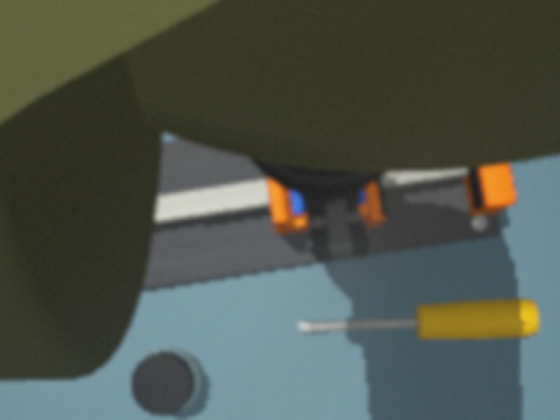

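View pics/side1.png

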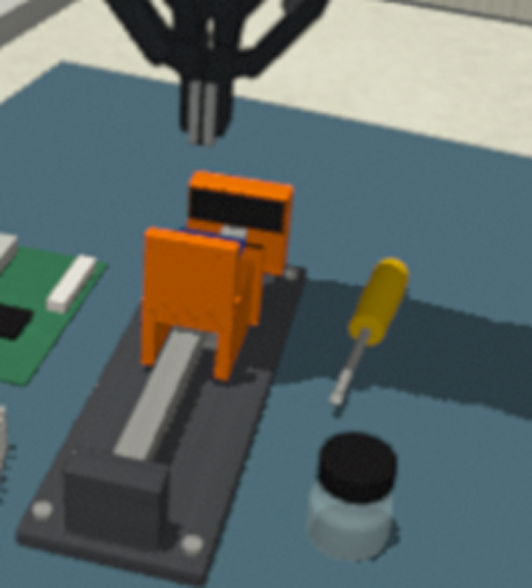

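The shut fingers hang over the pad with a gap to the wall. In the side view the tips, at about (205,140), line up with the jaw. Next I descend to just above the pad.

Request:
send_rows(
  translation=[
    [0,0,20],
    [0,0,40],
    [0,0,56],
    [0,0,66],
    [0,0,69],
  ],
  rotation=[
    [0,0,0],
    [0,0,0],
    [0,0,0],
    [0,0,0],
    [0,0,0],
  ],
)

```text
time_s: 2.2
position: [0.5556, 0.0166, 0.0907]
eef_rot: [-3.14, -0.001, 1.722]
force: [-0.4, -0.1, 0.2]
finger_gap: -0.002
```

Request:
send_rows(
  translation=[
    [0,0,3],
    [0,0,6],
    [0,0,9],
    [0,0,12],
    [0,0,12],
  ],
  rotation=[
    [0,0,0],
    [0,0,0],
    [0,0,0],
    [0,0,0],
    [0,0,0],
  ],
)

```text
time_s: 2.7
position: [0.5573, 0.0156, 0.0798]
eef_rot: [3.14, -0.0, 1.72]
force: [-1.0, 0.2, 5.9]
finger_gap: -0.002
```

```bash
python3 d.py 0 -0.0166 0.074
```

```text
t 2.7 pos [0.5573 0.0156 0.0798] holder xy 0.0008 -0.0243 F [-1.   0.2  5.9] F.u 0.4
target [0.5554 0.0231 0.074 ] shift mm [ 7.7 -0.8  5.8] rotvec [ 0.0012 -0.0002  0.0032]
```

Request:
send_rows(
  translation=[
    [0,0,2],
    [0,0,4],
    [0,0,6],
    [0,0,7],
    [0,0,7],
  ],
  rotation=[
    [0,0,0],
    [0,0,0],
    [0,0,0],
    [0,0,0],
    [0,0,0],
  ],
)

```text
time_s: 3.2
position: [0.5575, 0.0156, 0.074]
eef_rot: [3.14, -0.0, 1.72]
force: [-3.1, 0.2, 13.6]
finger_gap: 0.0
```

Request:
send_rows(
  translation=[
    [3,0,0.5],
    [6,0,0.5],
    [9,0,0.5],
    [12,0,0.5],
    [15,0,0.5],
  ],
  rotation=[
    [0,0,0],
    [0,0,0],
    [0,0,0],
    [0,0,0],
    [0,0,0],
  ],
)

```text
time_s: 3.7
position: [0.5556, 0.0284, 0.0739]
eef_rot: [3.139, 0.004, 1.719]
force: [-3.9, -6.5, 14.7]
finger_gap: 0.002
```

```bash
python3 d.py 0 0.07 0.074
```

```text
t 3.7 pos [0.5556 0.0284 0.0739] holder xy 0.001 -0.0113 F [-3.9 -6.5 14.7] F.u -5.9
target [0.5428 0.1088 0.074 ] shift mm [81.3 -0.8 -0.4] rotvec [0.0022 0.0043 0.0019]
```

Request:
send_rows(
  translation=[
    [3,0,0],
    [6,0,0],
    [9,0,0],
    [12,0,0],
    [15,0,0],
  ],
  rotation=[
    [0,0,0],
    [0,0,0],
    [0,0,0],
    [0,0,0],
    [0,0,0],
  ],
)

```text
time_s: 4.2
position: [0.5534, 0.0433, 0.0739]
eef_rot: [3.139, 0.004, 1.719]
force: [-2.8, -5.7, 15.4]
finger_gap: 0.001
```

```bash
python3 d.py 0 0.105 0.074
```

```text
t 4.2 pos [0.5534 0.0433 0.0739] holder xy 0.001 0.0037 F [-2.8 -5.7 15.4] F.u -5.2
target [0.5377 0.1434 0.074 ] shift mm [101.3  -0.8  -0.5] rotvec [0.0023 0.0042 0.002 ]
```

The jaw is sliding freely: about 5 N along the bar and 15 N down. I'll keep pushing.

Request:
send_rows(
  translation=[
    [6,0,0],
    [12,0,0],
    [18,0,0],
    [24,0,0],
    [30,0,0],
  ],
  rotation=[
    [0,0,0],
    [0,0,0],
    [0,0,0],
    [0,0,0],
    [0,0,0],
  ],
)

```text
time_s: 4.7
position: [0.549, 0.0732, 0.0739]
eef_rot: [3.139, 0.004, 1.719]
force: [-3.9, -6.1, 16.5]
finger_gap: 0.001
```

Request:
send_rows(
  translation=[
    [6,0,0],
    [12,0,0],
    [18,0,0],
    [24,0,0],
    [30,0,0],
  ],
  rotation=[
    [0,0,0],
    [0,0,0],
    [0,0,0],
    [0,0,0],
    [0,0,0],
  ],
)

```text
time_s: 5.2
position: [0.5446, 0.103, 0.0739]
eef_rot: [3.139, 0.004, 1.719]
force: [-2.9, -5.6, 15.2]
finger_gap: 0.002
```

```bash
python3 d.py 0 0.105 0.074
```

```text
t 5.2 pos [0.5446 0.103  0.0739] holder xy 0.0009 0.064 F [-2.9 -5.6 15.2] F.u -5.1
target [0.5377 0.1434 0.074 ] shift mm [41.  -0.8 -0.3] rotvec [0.0026 0.0038 0.0021]
```

Request:
send_rows(
  translation=[
    [6,0,0],
    [12,0,0],
    [18,0,0],
    [24,0,0],
    [30,0,0],
  ],
  rotation=[
    [0,0,0],
    [0,0,0],
    [0,0,0],
    [0,0,0],
    [0,0,0],
  ],
)

```text
time_s: 5.7
position: [0.5402, 0.1328, 0.0739]
eef_rot: [3.139, 0.003, 1.719]
force: [-3.4, -5.3, 15.4]
finger_gap: 0.002
```

Request:
send_rows(
  translation=[
    [2,0,0],
    [4,0,0],
    [6,0,0],
    [8,0,0],
  ],
  rotation=[
    [0,0,0],
    [0,0,0],
    [0,0,0],
    [0,0,0],
  ],
)

```text
time_s: 6.1
position: [0.5395, 0.1386, 0.0739]
eef_rot: [3.138, 0.008, 1.718]
force: [-0.5, -11.1, 14.6]
finger_gap: -0.002
```

```bash
python3 d.py 0 0.105 0.074
```

```text
t 6.1 pos [0.5395 0.1386 0.0739] holder xy 0.0011 0.1 F [ -0.5 -11.1  14.6] F.u -10.9
target [0.5377 0.1434 0.074 ] shift mm [ 5.  -1.1 -0.2] rotvec [0.0033 0.0079 0.0012]
```

Request:
send_rows(
  translation=[
    [1,0,0],
    [2,0,0],
    [3,0,0],
    [4,0,0],
    [4,0,0],
  ],
  rotation=[
    [0,0,0],
    [0,0,0],
    [0,0,0],
    [0,0,0],
    [0,0,0],
  ],
)

```text
time_s: 6.6
position: [0.5394, 0.143, 0.0739]
eef_rot: [3.137, 0.007, 1.718]
force: [1.0, -10.5, 13.7]
finger_gap: -0.001
```

```bash
python3 d.py 0 0.105 0.074
```

```text
t 6.6 pos [0.5394 0.143  0.0739] holder xy 0.0016 0.1044 F [  1.  -10.5  13.7] F.u -10.5
target [0.5377 0.1434 0.074 ] shift mm [ 0.6 -1.6 -0.1] rotvec [0.0041 0.0069 0.0013]
```

```bash
python3 - <<'E'
from h import *
for n in("top","side"):
    im=cv2.cvtColor(robot.read_camera(n),cv2.COLOR_RGB2BGR)
    z=im[140:290,170:370] if n=='top' else im[130:310,210:400]
    cv2.imwrite(f'pics/{n}2.png',cv2.resize(z,None,fx=3.2,fy=3.2,interpolation=2))
E
```

```text
(no output)
```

View pics/top2.png

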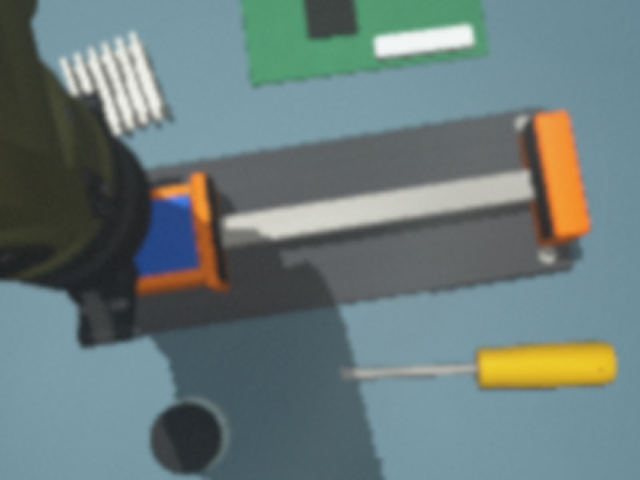

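View pics/side2.png

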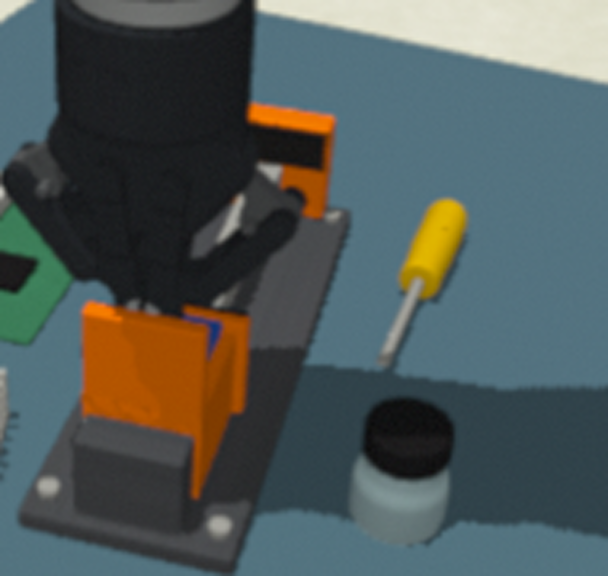

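Side view: the jaw's wall stands right at the end stop, around (130,420), and the bystanders have not moved. I'll push gently on until the force shows firm contact.

Request:
send_rows(
  translation=[
    [1,0,0],
    [2,0,0],
    [3,0,0],
    [4,0,0],
    [4,0,0],
  ],
  rotation=[
    [0,0,0],
    [0,0,0],
    [0,0,0],
    [0,0,0],
    [0,0,0],
  ],
)

```text
time_s: 7.2
position: [0.5394, 0.1431, 0.0739]
eef_rot: [3.137, 0.015, 1.716]
force: [2.0, -22.2, 16.1]
finger_gap: -0.002
```

```bash
python3 d.py 0 0.105 0.074
```

```text
t 7.2 pos [0.5394 0.1431 0.0739] holder xy 0.0016 0.1045 F [  2.  -22.2  16.1] F.u -22.3
target [0.5377 0.1434 0.074 ] shift mm [ 0.5 -1.6 -0.1] rotvec [ 0.0044  0.0148 -0.001 ]
```

The jaw has stopped: the fingertip is at holder y = 104.5 mm against 105 expected, and the force has risen to 22 N. I'll lift straight up with a light push still on, so the jaw isn't dragged back, then move clear of the wall.

Request:
send_rows(
  translation=[
    [-2,0,0],
    [-2.5,0,-4],
    [-2.5,0,-9],
    [-2.5,0,-14],
    [-2.5,0,-18],
  ],
  rotation=[
    [0,0,0],
    [0,0,0],
    [0,0,0],
    [0,0,0],
    [0,0,0],
  ],
)

```text
time_s: 7.7
position: [0.5366, 0.1429, 0.0886]
eef_rot: [-3.14, 0.009, 1.718]
force: [3.1, -11.7, -9.4]
finger_gap: -0.001
```

```bash
python3 d.py 0 0.095 0.15
```

```text
t 7.7 pos [0.5366 0.1429 0.0886] holder xy -0.0011 0.1047 F [  3.1 -11.7  -9.4] F.u -12.0
target [0.5392 0.1335 0.15  ] shift mm [-10.2   1.  -61.3] rotvec [-0.0018  0.0091  0.0005]
```

Request:
send_rows(
  translation=[
    [-4,0,0],
    [-8,0,-2],
    [-12,0,-10],
    [-12,0,-25],
    [-12,0,-45],
  ],
  rotation=[
    [0,0,0],
    [0,0,0],
    [0,0,0],
    [0,0,0],
    [0,0,0],
  ],
)

```text
time_s: 8.2
position: [0.5381, 0.1354, 0.1352]
eef_rot: [-3.14, -0.0, 1.72]
force: [0.0, 0.7, -0.5]
finger_gap: -0.0
```

Request:
send_rows(
  translation=[
    [0,0,-40],
    [-20,0,-80],
    [-60,0,-100],
    [-105,0,-110],
    [-150,0,-120],
  ],
  rotation=[
    [0,0,0],
    [0,0,0],
    [0,0,0],
    [0,0,0],
    [0,0,0],
  ],
)

```text
time_s: 8.7
position: [0.5615, -0.0138, 0.2569]
eef_rot: [3.139, 0.0, 1.722]
force: [0.8, 0.3, -0.2]
finger_gap: -0.002
```

Request:
send_rows(
  translation=[
    [-40,0,0],
    [-80,0,0],
    [-110,0,0],
    [-120,0,0],
    [-120,0,0],
  ],
  rotation=[
    [0,0,0],
    [0,0,0],
    [0,0,0],
    [0,0,0],
    [0,0,0],
  ],
)

```text
time_s: 9.2
position: [0.5789, -0.1324, 0.2551]
eef_rot: [3.141, -0.0, 1.718]
force: [-1.0, 0.4, -0.1]
finger_gap: 0.001
```

```bash
python3 - <<'E'
from h import *
print(robot.get_state()['force'])
for n in("top","side"):
    im=cv2.cvtColor(robot.read_camera(n),cv2.COLOR_RGB2BGR); cv2.imwrite(f'pics/{n}3r.png',im)
    z=im[140:290,170:370] if n=='top' else im[150:310,210:370]
    cv2.imwrite(f'pics/{n}3.png',cv2.resize(z,None,fx=3.7,fy=3.7,interpolation=2))
E
```

```text
[-0.98124352  0.35509807 -0.08469219]
```

View pics/top3.png

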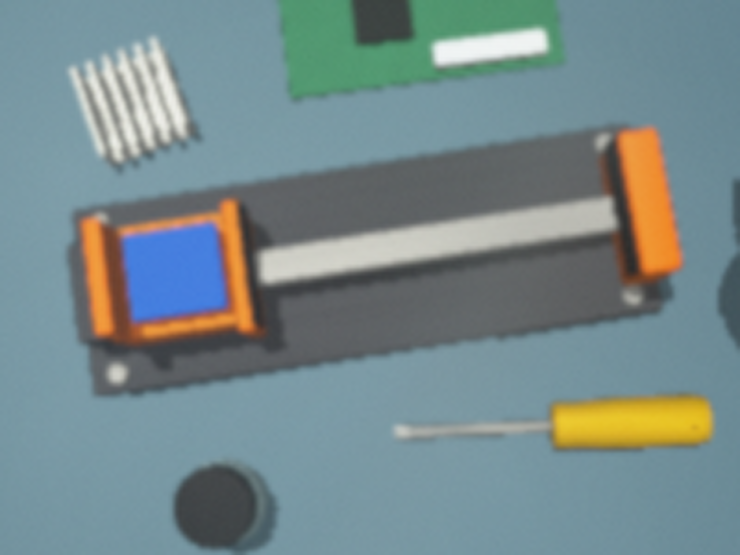

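View pics/side3.png

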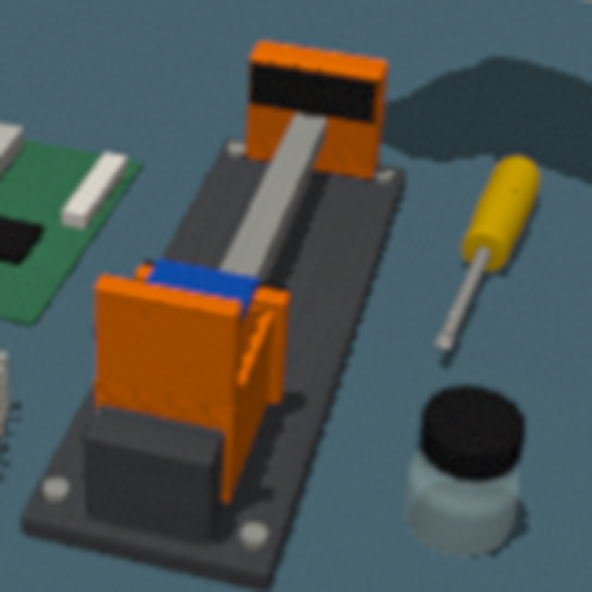

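The jaw is at the end stop with the pad up (side view, about (200,280)), and the bystanders look unmoved. Now a numeric check of the pad position and of whether anything else changed.

```bash
python3 - <<'E'
from d import *
for n in('top0','top3r'):
    im=cv2.cvtColor(cv2.imread(f'pics/{n}.png'),cv2.COLOR_BGR2RGB)
    m=mask(im,(100,130,100),(128,255,255))
    c=max(cv2.findContours(m,0,2)[0],key=cv2.contourArea)
    k=np.zeros(im.shape[:2],np.uint8);cv2.drawContours(k,[c],-1,255,-1)
    ys,xs=np.nonzero(k);q=cast('top',[xs.mean(),ys.mean()],.084)[0,:2]-C
    print(n,'pad hx,hy',q@V,q@U,'jaw',q@U+.001+.085)
    g=lambda lo,hi:[np.round(np.mean(a),1) for a in np.nonzero(mask(im,lo,hi)[60:325,100:480])]
    print('green',g((60,120,40),(90,255,255)),'yellow',g((18,150,100),(28,255,255)))
a=cv2.imread('pics/side0.png').astype(int);b=cv2.imread('pics/side3r.png').astype(int)
d=np.abs(a-b).max(2)
for nm,(x0,x1,y0,y1) in dict(board=(168,226,180,236),sink=(170,218,240,282),jar=(316,356,254,300),driver=(326,360,190,246)).items(): print(nm,(d[y0:y1,x0:x1]>40).sum())
E
```

```text
top0 pad hx,hy -0.001134344700351567 -0.03286143955410003 jaw 0.05313856044589998
green [np.float64(81.9), np.float64(161.6)] yellow [np.float64(193.9), np.float64(240.5)]
top3r pad hx,hy -0.0011102865578034367 0.08859963515223064 jaw 0.17459963515223065
green [np.float64(83.0), np.float64(164.2)] yellow [np.float64(193.9), np.float64(240.6)]
board 0
sink 0
jar 0
driver 83
```

```bash
python3 -c "
from station import robot
print(robot.job_done())"
```

```text
the job is handed in; nothing more can be done
None
```

The holder is open all the way, and I handed the job in at about 9.3 s. With the gripper shut, I pressed the release pad to the bottom (TCP at 74 mm, about 15 N) and pushed the jaw along its bar with about 5 N. I stopped when it came up firmly against the end stop at 22 N, then lifted off so the pad sprang up and moved the arm clear.

**Jaw and pad:** The last top view puts the jaw at 174.6 mm of its 175 mm travel, up from 53 mm at the start. The fingertip had stopped at holder y = 104.5 mm, against 105 mm expected. The side view shows the jaw at the stop and the pad up. The force reading is near zero, with the arm touching nothing.

**Bystanders:** The board, heat sink and jar are unchanged in the side view.

**Checks that disagreed:**
- **Screwdriver:** 83 pixels changed in its patch of the side view. I put this down to the arm's shadow, because its yellow handle did not shift in the top view.
- **Board:** its green colour centre shifted by 1 to 3 pixels in the top view. I didn't trace the cause; the side view shows no change there.
- **Push force:** it rose to about 11 N over the last few millimetres before the stop, while the jaw was still moving. I didn't find out why.

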